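# One more turn on the nougat press

## Task

Tighten the nougat press by exactly one full turn: with the outside of the fingertips, and without taking the handle between the fingers, push its hand wheel round clockwise (seen from above) by the upright handle at a steady pace, never spinning it, until the handle is back where it stood at the start. Stop there without running on, move clear, and leave everything else on the bench standing where it is.

Things in the scene. Friction and masses are not known exactly. Their poses are not given: they have to be found in the camera images.
- wheel (a joint): Turning angle of the press's hand wheel in rad about its vertical axis; it grows as the wheel is turned clockwise seen from above (tightening), one turn = 6.283. It starts anywhere from 0 to 5.0. The wheel is stiff: it needs a push of 3 to 6 N at the handle and stays where it is left.
- hub (a point): Centre of the hand wheel, on its vertical axis at the height of the rim's centre line, about 212 mm above the bench at wheel angle 0; it sinks with the screw, 5 mm per turn. The steel wheel has a round rim (ring radius 78 mm, rim bar 17 mm thick), three spokes and a low hub whose cap nut ends 26 mm above this point. Below it: a screw, a grey crosshead (top 45 mm below this point, 270 mm long), two columns 112 mm either side, and a base tray 250 x 290 mm.
- handle: The wheel's only handle: a black barrel grip standing upright on the rim at the end of one spoke, 78 mm from the wheel's axis, 61 mm tall, 21 mm thick at the foot, 27 mm in the middle. It rolls freely on its own pin, so its orientation means nothing. Origin: centre of its foot, 17 mm above the rim's centre line; the grip reaches from here straight up to 61 mm above.
- plate_top (a point): Centre of the top of the white square pressing plate (150 mm square) that hangs under the screw inside the white mould frame; it goes straight down 5 mm per clockwise turn of the wheel.
- torch: Bystander: kitchen blow torch on a gas can, 66 mm thick, 160 mm tall, standing upright. Origin: centre of its underside.
- scissors: Bystander: scissors with black handles lying on the bench, 170 mm long, 12 mm high. Origin: near the pivot, at bench level.
- sugar_flower: Bystander: fragile golden pulled-sugar flower on a round foot, 60 mm wide at the foot, about 80 mm wide and 110 mm tall. Origin: centre of its underside.
- bowl: Bystander: steel bowl, 130 mm wide, 60 mm tall. Origin: centre of its underside.
- jar: Bystander: cream-coloured jar with a steel lid, 72 mm thick, 110 mm tall. Origin: centre of its underside.
- spatula: Bystander: spatula with a black handle lying on the bench, 230 mm long. Origin: on its underside.
- cutter: Bystander: round steel pastry cutter, 67 mm wide, 38 mm tall. Origin: centre of its underside.

How it is judged:
On the way:
1. the handle has been pushed round to the far side of its circle, the fingers on it (distance of handle from where it was at the start of the episode above 0.13 m and contact force between the fingers and handle above 0.3 N), for 0.04 s.
At the end, for the whole second after the job is handed in: The wheel has gone one whole turn clockwise and stands still, its handle within 20 mm (about 14 degrees) of where it stood at the start; everything else on the bench is within 20 mm of its place (distance of each of handle, torch, scissors, sugar_flower, bowl, jar, spatula, cutter from where it was at the start of the episode below 0.02 m and value of joint wheel between 5.9 and 11.7 rad and velocity of joint wheel between -0.05 and 0.05 rad/s); the robot touches nothing.
It fails at once if the handle is taken between the fingers instead of being pushed from outside (horizontal distance between the grasp point and handle below 0.012 m and z of the grasp point in the frame of handle below 0.066 m and contact force between the fingers and handle above 0.2 N).
It fails at once if the wheel is run on past the full turn by more than about a quarter (distance of plate_top from where it was at the start of the episode above 0.0063 m).
It fails at once if the wheel is spun (faster than 4 rad/s) (velocity of joint wheel above 4 rad/s or velocity of joint wheel below -4 rad/s).
It fails at once if a thing standing about on the bench is shifted by more than 20 mm, lifted or knocked over (distance of any of torch, scissors, sugar_flower, bowl, jar, spatula, cutter from where it was at the start of the episode above 0.02 m or angle between any of torch, sugar_flower, jar's own z axis and vertical above 0.5 rad).
It also fails if it takes over 64 s, if anything falls off the work surface, if the arm or the gripper's body presses on something with over 40 N, if the wrist force passes 120 N, or if a joint passes its speed limit or range.

## Robot

A 6-joint arm with a two-finger parallel gripper is mounted at the origin on the work surface. World frame = base frame: x ahead of the robot, y to its left, z up, the work surface at z = 0. Lengths are in m, angles in rad, forces in N, time in s.
With the tool pointing down it reaches from about 0.3 to 0.875 m from the base axis. Payload 6.4 kg.
Tool frame: the origin (TCP) lies midway between the tips of the shut fingers; the grasp point (between the pads) lies 19 mm behind it (bot.grip_depth is the distance from the TCP to the grasp point, in m); z points along the fingers, y is the line along which they close (so a half turn about z gives the same grasp; the last joint's range is limited). The gripper opens to 88 mm and grips with 3 to 60 N. Pads are 18 mm wide; open, the fingers measure 123 mm over their backs; the gripper's body (75 mm by 187 mm) begins 45 mm behind the grasp point.
Start: joints at [1.037, 0.181, 1.607, -0, 1.354, -0.206], TCP at [0.185, 0.544, 0.202] pointing down, gripper open.
Joint ranges: [-2.99, 2.99], [-0.89, 2.07], [0.3, 2.58], [-1.14, 4.28], [0, 2.63], [-3.12, 3.12]. Speed limits (rad/s): [2.57, 2.57, 3.01, 3.14, 3.14, 3.14].

## Interface

Orientations are given as a unit quaternion [w, x, y, z].
In Python, from plant import bot gives the robot as it stands.
- The arm moves only by the tool arm_command, never from a script. Its argument "plan" is a list of rows, each a list of 4 numbers: the shift along the tool's x, y, z in units of 40 mm (1.0 is 40 mm), then the turn about the tool's z in units of 6 degrees (1.0 is 6 degrees). A call has 1 to 12 rows; each row shifts and turns the commanded pose from where the row before left it, along the tool's axes as they then stand; what a row does not reach is not made up. A row lasts 1/8 s, in which the tool goes at most 62.5 mm and 10.7 degrees, less where a joint would pass 70% of its speed; a pose out of reach is approached as far as the arm can. A call is refused whole if a number of a shift passes 1 or a number of a turn 1, either way. A call with a gripper value outside its range is refused whole. "gripper" is the closure, from -1 (fully open) to 1 (shut), set as the call begins (left out, the last holds). The fingers move at their own pace and stop on an object; the grip force is fixed at half the most. Time passes only in rows, so rows that do not move let the fingers close. It gives the time, the measured TCP pose, the force, the opening and the grip force at its end, in the units of the state.
- bot.sense(): the state, without advancing time (a new reading comes with each control period).
- bot.get_image(name): name is "side" or "top"; returns a dict with "frame" (400x640x3 uint8, blue, green, red), "depth" (400x640 float32, m along the optical axis (not along the pixel's ray), 0 where there is no reading), "fx", "fy", "cx", "cy" (pixels), "dist_coeffs" ([k1, k2, p1, p2, k3] as OpenCV has them; the pictures are not rectified), "rvec" (rotation vector, rad) and "tvec" (3), from world to camera coordinates, as OpenCV has them. Camera axes: x right, y down, z forward; pixel columns grow to the right and rows downward; lengths in m; the calibration is good to about 2 mm. A picture is of the moment at which its call begins.
- bot.sign_off(): hands the job in; it is judged then, once.
Trained networks look in a picture, given as the dict that the camera call returned (one of the last four; its "shot" number tells which), for a name from the list of things; names that differ only in an ending like _2 or _b are one class to them, and where a whole thing is asked for, a point or a joint stands for the part that bears it (a point fixed in the world has none). Each returns a list of dicts, best first, with "score" (0 to 1); they miss things now and then, are a little off and sometimes report something else, mostly with a low value. They report only what shows in the picture. A call takes as long as a camera call.
- bot.trace(thing, picture): "mask" (400x640 bool, what is visible of it) and "extent" ([left, top, right, bottom] in pixels, round what is visible of it).
The state is a dict: "t": time; "q": joint angles; "qvel": joint speeds; "tau": joint torques, N m; "tcp_pos": TCP position; "tool_rot": TCP orientation; "force": force on the tool from outside, world axes, zero at the start; "wrist_torque": the same for the moment, N m; "grip_width": finger opening in m; "gripper_force": force on a finger pad.
Only numpy, scipy, OpenCV 4.12 (cv2) and the standard library are available. Lean on these libraries where they do the work, as an engineer would, in place of code of your own. Each camera call takes 0.05 s, during which the arm holds its last target. There are 200 camera calls.

## Working session

There is one attempt and no reset: what is moved stays moved. The work goes in short steps, Python scripts to look and compute and a tool call to move; the robot and the scene stay as the last step left them, time stands still between calls to the robot, and variables do not carry over. Pictures are saved under pics/ and viewed, at most 10 in all, crops included, and the job is handed in when it is done.

Besides the shell and the picture viewer there is one more tool, called by a JSON object that holds its "op" and its "data", one argument or row to a line. arm_command: Moves the arm, as the interface text tells. Its arguments: {"type":"object","properties":{"plan":{"type":"array"},"gripper":{"type":"number"}},"required":["plan"]}

```bash
mkdir -p pics; ls
cat > h.py <<'E'
import numpy as np, cv2
from plant import bot
def cam(p):
    K=np.array([[p['fx'],0,p['cx']],[0,p['fy'],p['cy']],[0,0,1]]);R=cv2.Rodrigues(np.array(p['rvec'],float))[0]
    return K,np.array(p['dist_coeffs'],float),R,np.array(p['tvec'],float).ravel()
def world(p,uv):
    "uv Nx2 ints -> world points"
    K,d,R,t=cam(p);uv=np.asarray(uv).reshape(-1,2)
    z=p['depth'][uv[:,1],uv[:,0]]
    n=cv2.undistortPoints(uv.astype(float).reshape(-1,1,2),K,d).reshape(-1,2)
    X=np.c_[n*z[:,None],z][z>0]
    return (X-t)@R
def maskpts(p,m):
    v,u=np.nonzero(m);return world(p,np.c_[u,v])
E
python3 - <<'E'
from h import *
s=bot.sense();print({k:np.round(v,3) for k,v in s.items()})
for n in('top','side'):
    p=bot.get_image(n);cv2.imwrite(f'pics/{n}0.png',p['frame'])
    for th in ('wheel','handle','torch','scissors','sugar_flower','bowl','jar','spatula','cutter'):
        for r in bot.trace(th,p)[:1]:
            X=maskpts(p,r['mask'])
            if len(X): print(n,th,round(r['score'],2),r['extent'],'med',np.median(X,0).round(3),'lo',np.percentile(X,3,axis=0).round(3),'hi',np.percentile(X,97,axis=0).round(3))
E
```

```text
pics
{'t': np.float64(0.0), 'q': array([ 1.037,  0.182,  1.608, -0.   ,  1.354, -0.206]), 'qvel': array([ 0.003, -0.001,  0.   , -0.001, -0.   , -0.   ]), 'tau': array([-0.0000e+00, -4.3388e+01, -3.4185e+01,  7.0000e-02,  3.9000e-02,
       -0.0000e+00]), 'tcp_pos': array([0.185, 0.544, 0.202]), 'tool_rot': array([-0.   ,  0.163,  0.987, -0.001]), 'force': array([0.277, 0.585, 0.333]), 'wrist_torque': array([ 0.018, -0.017,  0.033]), 'gripper_force': np.float64(0.0), 'grip_width': np.float64(0.088)}
top wheel 0.58 [315.3, 174.0, 374.5, 233.5] med [ 0.548 -0.053  0.218] lo [ 0.468 -0.128  0.063] hi [0.628 0.031 0.284]
top handle 0.49 [351.6, 178.8, 362.9, 185.9] med [ 0.605 -0.087  0.285] lo [ 0.598 -0.098  0.25 ] hi [ 0.617 -0.078  0.293]
top torch 0.8 [186.3, 187.4, 212.6, 226.9] med [0.537 0.426 0.125] lo [0.507 0.41  0.023] hi [0.619 0.452 0.162]
top scissors 0.65 [431.7, 229.6, 452.6, 274.7] med [ 0.36  -0.395  0.01 ] lo [ 0.324 -0.434 -0.002] hi [ 0.45  -0.372  0.016]
top sugar_flower 0.68 [262.0, 179.7, 287.8, 205.1] med [0.616 0.173 0.057] lo [ 0.582  0.138 -0.   ] hi [0.649 0
[... 884 characters left out ...]
9, 450.0, 182.1] med [ 0.369 -0.396  0.01 ] lo [ 0.325 -0.439 -0.   ] hi [ 0.481 -0.373  0.015]
side sugar_flower 0.78 [256.8, 230.7, 289.2, 271.0] med [0.61  0.173 0.053] lo [ 0.583  0.129 -0.   ] hi [0.668 0.205 0.109]
side bowl 0.8 [366.9, 114.2, 401.3, 141.8] med [ 0.597 -0.483  0.037] lo [ 0.536 -0.516  0.005] hi [ 0.647 -0.395  0.062]
side jar 0.59 [356.8, 146.3, 380.2, 183.9] med [ 0.535 -0.255  0.108] lo [ 0.52  -0.29   0.013] hi [ 0.581 -0.233  0.115]
side spatula 0.85 [366.1, 213.3, 412.1, 282.8] med [0.351 0.008 0.003] lo [ 0.321 -0.146 -0.   ] hi [0.381 0.064 0.021]
side cutter 0.77 [268.3, 340.0, 298.0, 374.0] med [0.436 0.374 0.023] lo [0.402 0.346 0.004] hi [0.462 0.407 0.04 ]
```

Run:
```python
from h import *
from scipy.optimize import least_squares
for n in('top','side'):
    p=bot.get_image(n)
    X=maskpts(p,bot.trace('wheel',p)[0]['mask'])
    r=X[(X[:,2]>.200)&(X[:,2]<.24)]
    r=r[np.hypot(r[:,0]-.548,r[:,1]+.05)>.06]
    f=least_squares(lambda c:np.hypot(r[:,0]-c[0],r[:,1]-c[1])-.078,[.548,-.05],loss='soft_l1',f_scale=.004)
    H=maskpts(p,bot.trace('handle',p)[0]['mask']);H=H[(H[:,2]>.24)&(H[:,2]<.31)]
    T=H[H[:,2]>.285]
    print(n,'hub',f.x,np.median(r[:,2]),len(r),f.cost,'handle',H.mean(0),'top',T.mean(0) if len(T) else 0,np.hypot(*(H.mean(0)[:2]-f.x)))
    c=p['frame'][100:300,200:460] if n=='top' else p['frame'][100:300,220:480]
    cv2.imwrite(f'pics/{n}1.png',cv2.resize(c,None,fx=3,fy=3)[:600,:800])
```

```text
top hub [ 0.54398951 -0.04677219] 0.21811835641125013 893 0.009040841109035143 handle [ 0.60528598 -0.08740975  0.27970263] top [ 0.60847729 -0.0891463   0.28838785] 0.07354365459736446
side hub [ 0.54464263 -0.04352546] 0.21864555612748693 1042 0.008375485465930017 handle [ 0.60821824 -0.08383299  0.2699743 ] top [ 0.6111776  -0.08808397  0.28897292] 0.07527652265982997
```

View pics/top1.png

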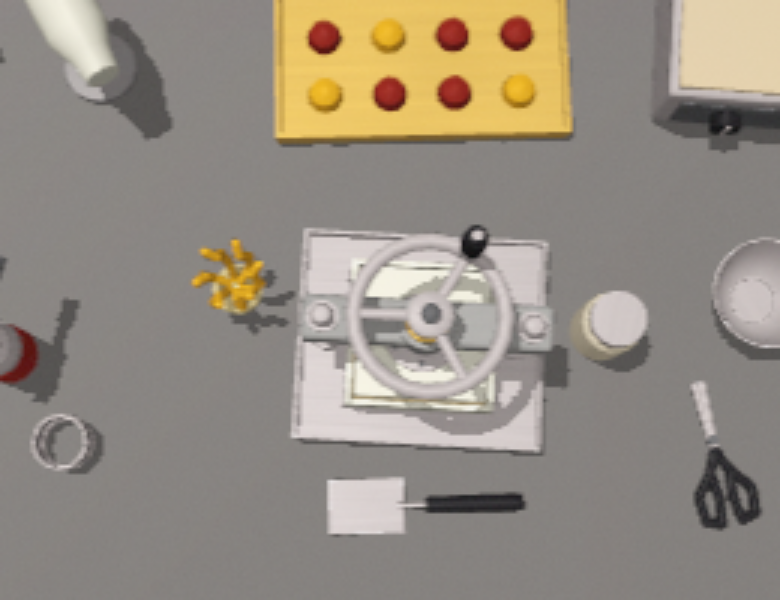

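View pics/side0.png

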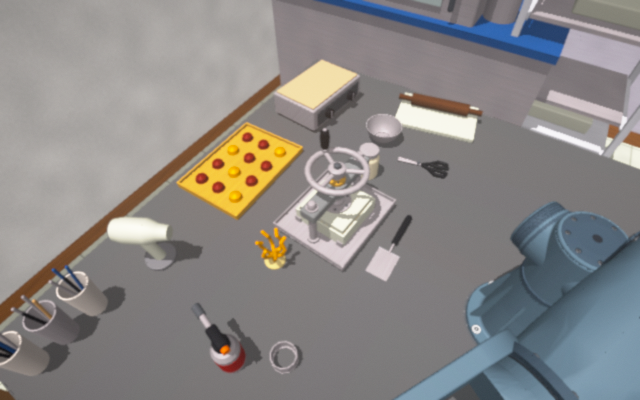

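The pictures show the wheel with its hub near (430,315) in the top crop and the black handle at (475,240). The handle is ahead and to the right of the hub, about -33° in world. Nothing reaches up to wheel height. I'll shut the fingers, rise and square the tool to the world axes.

{"op": "arm_command", "data": {
  "plan": [
    [0,0,-0.875,-0.78],
    [0,0,-0.875,-0.78],
    [0,0,-0.875,-0.78],
    [0,0,-0.875,-0.79],
    [-0.72,-0.96,0,0],
    [-0.72,-0.96,0,0],
    [-0.72,-0.96,0,0],
    [-0.72,-0.96,0,0],
    [-0.72,-0.96,0,0],
    [-0.72,-0.96,0,0],
    [-0.72,-0.96,0,0],
    [-0.72,-0.96,0,0]
  ],
  "gripper": 1
}}

```text
t: 2.8
tcp_pos: [0.4163, 0.2359, 0.3427]
tool_rot: [0.0, 0.0, 1.0, 0.0]
force: [-0.0, -0.2, -0.1]
grip_width: 0.0004
gripper_force: 0.0
```

{"op": "arm_command", "data": {
  "plan": [
    [-0.73,-0.96,0,0],
    [-0.73,-0.96,0,0],
    [-0.73,-0.96,0,0],
    [-0.73,-0.96,0,0],
    [-0.73,-0.96,0,0],
    [-0.73,-0.96,0,0],
    [-0.73,-0.96,0,0],
    [0,0,0,0],
    [0,0,0.78,0],
    [0,0,0.78,0],
    [0,0,0.76,0],
    [0,0,0,0]
  ]
}}

```text
t: 4.3
tcp_pos: [0.6178, -0.0302, 0.2471]
tool_rot: [-0.003, -0.0, 1.0, 0.001]
force: [0.4, -0.1, 0.2]
grip_width: 0.0005
gripper_force: 0.0
```

```bash
cat >> h.py <<'E'
HUB=np.array([.544,-.0455])
def rows(step,n,R=.078):
    s=bot.sense();p=s['tcp_pos'];d=p[:2]-HUB;a=np.arctan2(d[1],d[0])
    print('t',s['t'],'pos',p.round(4),'ang',np.degrees(a).round(1),'r',np.hypot(*d).round(4),'F',np.round(s['force'],1))
    for i in range(1,n+1):
        q=HUB+R*np.array([np.cos(a-np.radians(step*i)),np.sin(a-np.radians(step*i))])
        e=(q-p[:2])/.04;print([round(-e[0],2),round(e[1],2)],end=', ');p=np.r_[q,p[2]]
    print('end',np.degrees(a)-step*n)
E
python3 -c "
from h import *
rows(8,12)"
```

```text
t 4.3 pos [ 0.6178 -0.0302  0.2471] ang 11.7 r 0.0754 F [ 0.4 -0.1  0.2]
[np.float64(-0.1), np.float64(-0.26)], [np.float64(0.0), np.float64(-0.27)], [np.float64(0.04), np.float64(-0.27)], [np.float64(0.08), np.float64(-0.26)], [np.float64(0.11), np.float64(-0.25)], [np.float64(0.15), np.float64(-0.23)], [np.float64(0.18), np.float64(-0.21)], [np.float64(0.2), np.float64(-0.18)], [np.float64(0.23), np.float64(-0.15)], [np.float64(0.25), np.float64(-0.12)], [np.float64(0.26), np.float64(-0.08)], [np.float64(0.27), np.float64(-0.05)], end -84.324793485227
```

{"op": "arm_command", "data": {
  "plan": [
    [-0.1,-0.26,-0.08,0],
    [0,-0.27,0,0],
    [0.04,-0.27,0,0],
    [0.08,-0.26,0,0],
    [0.11,-0.25,0,0],
    [0.15,-0.23,0,0],
    [0.18,-0.21,0,0],
    [0.2,-0.18,0,0],
    [0.23,-0.15,0,0],
    [0.25,-0.12,0,0]
  ]
}}

```text
t: 5.55
tcp_pos: [0.5733, -0.12, 0.2525]
tool_rot: [-0.0, 0.0, 1.0, 0.0]
force: [-0.2, 0.1, 0.8]
grip_width: 0.0003
gripper_force: 0.0
```

```bash
python3 -c "
from h import *
p=bot.get_image('side')
for r in bot.trace('handle',p)[:1]:
    H=maskpts(p,r['mask']);H=H[(H[:,2]>.23)&(H[:,2]<.31)];print(r['score'],r['extent'],H.mean(0),len(H))
cv2.imwrite('pics/s2.png',cv2.resize(p['frame'][60:260,220:480],None,fx=3,fy=3))
rows(8,12)"
```

```text
0.54 [320.1, 129.5, 329.4, 152.7] [ 0.60803466 -0.08460979  0.26588915] 182
t 5.65 pos [ 0.5733 -0.1201  0.2528] ang -68.6 r 0.0801 F [ 0.1 -0.2 -0. ]
[np.float64(0.28), np.float64(-0.03)], [np.float64(0.27), np.float64(-0.04)], [np.float64(0.27), np.float64(-0.01)], [np.float64(0.27), np.float64(0.03)], [np.float64(0.26), np.float64(0.07)], [np.float64(0.25), np.float64(0.1)], [np.float64(0.23), np.float64(0.14)], [np.float64(0.21), np.float64(0.17)], [np.float64(0.19), np.float64(0.2)], [np.float64(0.16), np.float64(0.22)], [np.float64(0.13), np.float64(0.24)], [np.float64(0.09), np.float64(0.26)], end -164.5590909902768
```

View pics/s2.png

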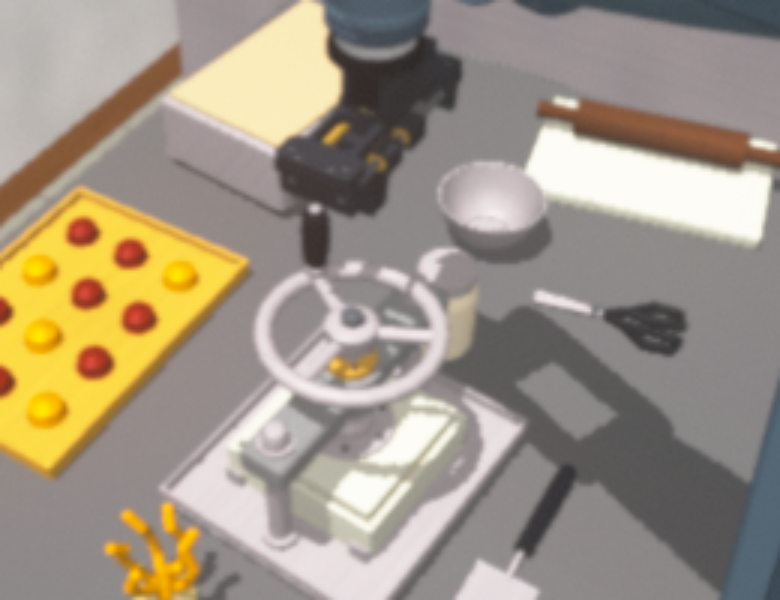

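The handle has not moved, and the gripper shows behind the wheel at about (340,150) in the crop, further away than its reported TCP suggests. I'll check the projection in both views.

```bash
python3 -c "
from h import *
s=bot.sense();P=s['tcp_pos'];print(s['q'].round(3))
for n in('top','side'):
    p=bot.get_image(n);K,d,R,t=cam(p)
    pts=np.array([P,P+[0,0,.064],P+[0,0,.15],[.608,-.086,.29],[.608,-.086,.23],[.544,-.0455,.24]])
    uv=cv2.projectPoints(pts,np.array(p['rvec']),t,K,d)[0].reshape(-1,2);print(n,uv.round(0).tolist(),'cam',(-R.T@t).round(2))
    im=p['frame'].copy()
    b=uv[0].astype(int);x0=max(b[0]-100,0);y0=max(b[1]-100,0)
    c=cv2.resize(im[y0:y0+200,x0:x0+200],None,fx=3,fy=3)
    for i,q in enumerate(uv): cv2.circle(c,tuple(int(v) for v in (q-[x0,y0])*3),3,(0,255-40*i,40*i),-1)
    cv2.imwrite(f'pics/{n}3.png',c)
a,b=cv2.imread('pics/top3.png'),cv2.imread('pics/side3.png')
h=min(a.shape[0],b.shape[0]);cv2.imwrite('pics/b3.png',cv2.resize(np.hstack([a[:h],b[:h]]),(800,400)))
"
```

```text
[-0.409  0.167  1.521 -0.     1.454 -1.979]
top [[367.0, 193.0], [370.0, 189.0], [375.0, 182.0], [357.0, 179.0], [355.0, 183.0], [342.0, 204.0]] cam [0.38 0.02 1.32]
side [[342.0, 139.0], [343.0, 121.0], [344.0, 92.0], [324.0, 131.0], [325.0, 148.0], [337.0, 164.0]] cam [0.22 0.53 0.91]
```

View pics/b3.png

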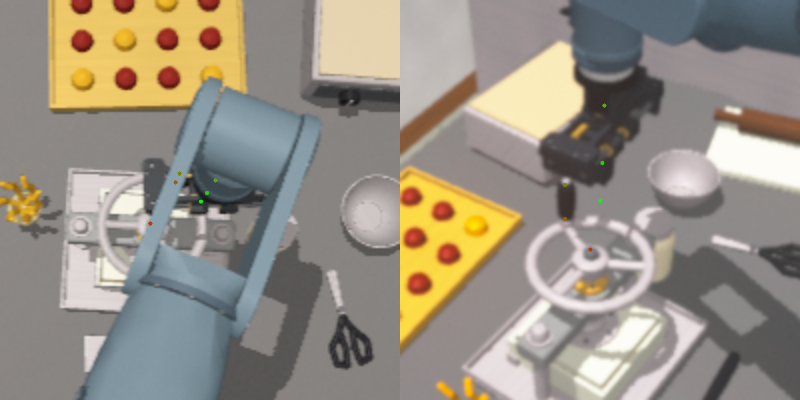

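```bash
python3 -c "
from h import *
P=bot.sense()['tcp_pos']
p=bot.get_image('side')
v,u=np.mgrid[60:170,290:400];u=u.ravel();v=v.ravel()
ok=p['depth'][v,u]>0;u=u[ok];v=v[ok];X=world(p,np.c_[u,v])
near=(np.abs(X[:,0]-P[0])<.12)&(np.abs(X[:,1]-P[1])<.14)&(X[:,2]>.225)
Y=X[near]-P
for lo in np.arange(-.03,.2,.02):
    k=Y[(Y[:,2]>=lo)&(Y[:,2]<lo+.02)]
    if len(k): print(round(lo,2),len(k),k.min(0).round(3),k.max(0).round(3))
cv2.imwrite('pics/z4.png',cv2.resize(p['frame'][80:170,290:390],None,fx=6,fy=6,interpolation=cv2.INTER_CUBIC))
"
```

```text
-0.03 137 [-0.046  0.023 -0.028] [ 0.044  0.088 -0.01 ]
-0.01 49 [ 0.025  0.021 -0.009] [0.046 0.042 0.009]
0.01 62 [0.025 0.017 0.011] [0.046 0.042 0.03 ]
0.03 73 [-0.01  -0.011  0.03 ] [0.047 0.04  0.05 ]
0.05 56 [-0.011 -0.013  0.05 ] [0.002 0.017 0.07 ]
0.07 26 [-0.01  -0.002  0.071] [0.001 0.019 0.086]
0.09 113 [-0.033 -0.085  0.101] [0.033 0.088 0.11 ]
0.11 499 [-0.035 -0.089  0.11 ] [0.035 0.093 0.13 ]
0.13 811 [-0.035 -0.095  0.13 ] [0.035 0.096 0.15 ]
0.15 190 [-0.024 -0.044  0.15 ] [0.023 0.019 0.17 ]
0.17 93 [-0.035 -0.038  0.17 ] [0.021 0.019 0.19 ]
0.19 288 [-0.037 -0.038  0.19 ] [0.035 0.039 0.21 ]
```

View pics/z4.png

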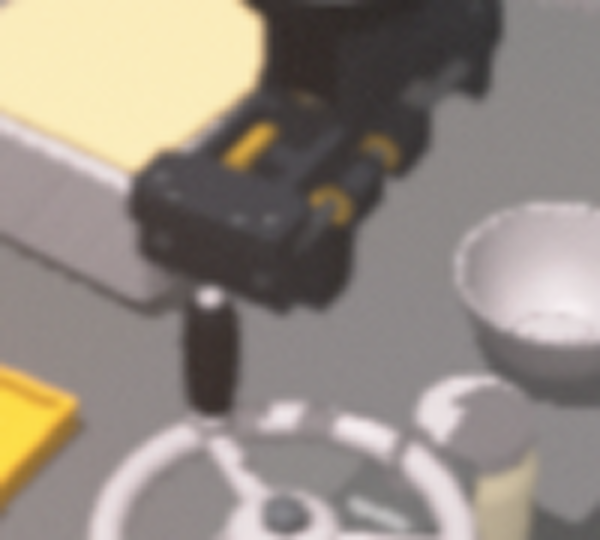

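The zoom shows the fingertips ending at about (320,308), just above the handle-top level. In depth, fingertips and body both sit about 34 mm higher than the reported TCP, with x and y centred, so the fingers passed over the handle. I'll go back behind the handle and then down lower.

{"op": "arm_command", "data": {
  "plan": [
    [0,0,-0.75,0],
    [-0.4,0.7,0,0],
    [-0.4,0.7,0,0],
    [-0.4,0.78,0,0],
    [0,0,0,0],
    [0,0,0.8,0],
    [0,0,0.4,0],
    [0,0,0,0]
  ]
}}

```text
t: 6.8
tcp_pos: [0.6212, -0.0327, 0.2332]
tool_rot: [-0.002, 0.0, 1.0, 0.0]
force: [0.2, -0.0, 0.2]
grip_width: 0.0009
gripper_force: 0.0
```

```bash
cat >> h.py <<'E'
def tips():
    P=bot.sense()['tcp_pos'];p=bot.get_image('side')
    v,u=np.mgrid[0:400,200:500];u=u.ravel();v=v.ravel()
    ok=p['depth'][v,u]>0;X=world(p,np.c_[u,v])
    Y=X-P;k=(abs(Y[:,0])<.04)&(abs(Y[:,1])<.1)&(X[:,2]>.236)
    for lo in np.arange(-.02,.13,.015):
        q=Y[k&(Y[:,2]>=lo)&(Y[:,2]<lo+.015)]
        if len(q): print(round(lo,3),len(q),q.min(0).round(3),q.max(0).round(3))
    for r in bot.trace('handle',p)[:1]:
        H=maskpts(p,r['mask']);H=H[(H[:,2]>.23)&(H[:,2]<.31)];print('handle',r['score'],r['extent'],H.mean(0).round(3),len(H))
    return p
E
python3 -c "
from h import *
p=tips();rows(8,12)
K,d,R,t=cam(p);P=bot.sense()['tcp_pos']
print(cv2.projectPoints(np.array([P,P+[0,0,.035]]),R,t,K,d)[0].ravel())
cv2.imwrite('pics/z5.png',cv2.resize(p['frame'][80:170,290:390],None,fx=6,fy=6,interpolation=cv2.INTER_CUBIC))
"
```

```text
-0.005 12 [-0.021 -0.058  0.005] [-0.004 -0.047  0.009]
0.01 38 [-0.022 -0.067  0.01 ] [-0.001 -0.045  0.025]
0.025 51 [-0.022 -0.065  0.025] [-0.002  0.001  0.04 ]
0.04 106 [-0.022 -0.066  0.04 ] [0.012 0.016 0.055]
0.055 72 [-0.021 -0.066  0.055] [0.012 0.018 0.069]
0.07 21 [-0.01   0.004  0.07 ] [0.001 0.019 0.085]
0.085 3 [-0.008  0.014  0.086] [-0.003  0.028  0.097]
0.1 225 [-0.034 -0.084  0.101] [0.035 0.087 0.115]
0.115 413 [-0.034 -0.091  0.115] [0.037 0.093 0.13 ]
handle 0.67 [319.5, 129.3, 328.2, 148.9] [ 0.608 -0.085  0.267] 180
t 6.9 pos [ 0.6225 -0.033   0.2355] ang 9.1 r 0.0795 F [-0.3  0.4 -0.1]
[np.float64(0.01), np.float64(-0.28)], [np.float64(0.01), np.float64(-0.27)], [np.float64(0.05), np.float64(-0.27)], [np.float64(0.09), np.float64(-0.26)], [np.float64(0.12), np.float64(-0.24)], [np.float64(0.16), np.float64(-0.22)], [np.float64(0.19), np.float64(-0.2)], [np.float64(0.21), np.float64(-0.17)], [np.float64(0.23), np.float64(-0.14)], [np.float64(0.25), np.float64(-0.11)], [np.float64(0.26), np.float64(-0.07)], [np.float64(0.27), np.float64(-0.03)], end -86.93325870614763
[309.22329974 156.67539304 308.71744928 146.87957757]
```

View pics/z5.png

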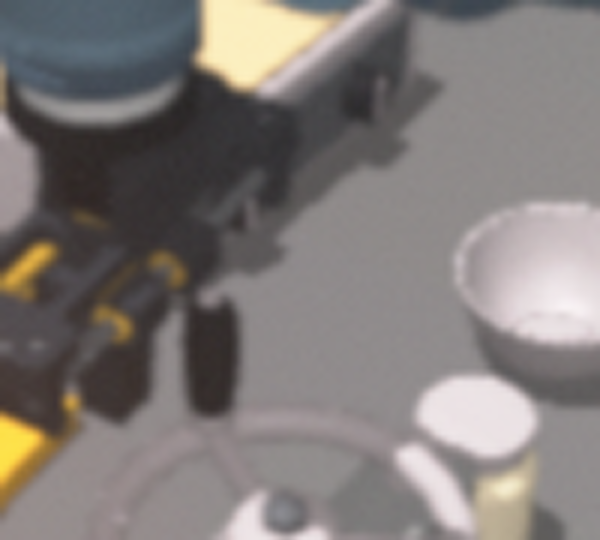

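The fingertip now shows at (115,420), left of the handle at (213,360), and level with its upper half. I'll lower 16 mm more and push.

{"op": "arm_command", "data": {
  "plan": [
    [0,0,0.4,0],
    [0.01,-0.28,0,0],
    [0.01,-0.27,0,0],
    [0.05,-0.27,0,0],
    [0.09,-0.26,0,0],
    [0.12,-0.24,0,0],
    [0.16,-0.22,0,0],
    [0,0,0,0]
  ]
}}

```text
t: 7.9
tcp_pos: [0.6041, -0.0953, 0.219]
tool_rot: [-0.0, 0.001, 1.0, -0.001]
force: [-0.8, 0.1, 0.0]
grip_width: 0.0002
gripper_force: 0.0
```

```bash
python3 -c "
from h import *
p=tips();rows(8,12)
cv2.imwrite('pics/z6.png',cv2.resize(p['frame'][80:200,290:410],None,fx=5,fy=5,interpolation=cv2.INTER_CUBIC))
"
```

```text
0.01 17 [-0.033 -0.022  0.018] [-0.013 -0.01   0.024]
0.025 36 [-0.032 -0.029  0.025] [-0.007  0.006  0.04 ]
0.04 92 [-0.033 -0.027  0.04 ] [0.009 0.017 0.055]
0.055 106 [-0.032 -0.028  0.055] [0.007 0.018 0.07 ]
0.07 29 [-0.026 -0.025  0.07 ] [-0.003  0.019  0.085]
0.085 3 [-0.02  -0.08   0.085] [-0.009  0.019  0.1  ]
0.1 197 [-0.034 -0.083  0.101] [0.035 0.088 0.115]
0.115 369 [-0.035 -0.09   0.115] [0.034 0.094 0.13 ]
handle 0.59 [335.8, 127.5, 341.9, 149.8] [ 0.58  -0.11   0.267] 171
t 8.0 pos [ 0.6045 -0.0947  0.219 ] ang -39.1 r 0.078 F [-0.2  0.3  0.9]
[np.float64(0.19), np.float64(-0.2)], [np.float64(0.21), np.float64(-0.17)], [np.float64(0.23), np.float64(-0.14)], [np.float64(0.25), np.float64(-0.11)], [np.float64(0.26), np.float64(-0.07)], [np.float64(0.27), np.float64(-0.03)], [np.float64(0.27), np.float64(0.01)], [np.float64(0.27), np.float64(0.04)], [np.float64(0.26), np.float64(0.08)], [np.float64(0.25), np.float64(0.12)], [np.float64(0.23), np.float64(0.15)], [np.float64(0.2), np.float64(0.18)], end -135.13436726132505
```

View pics/z6.png

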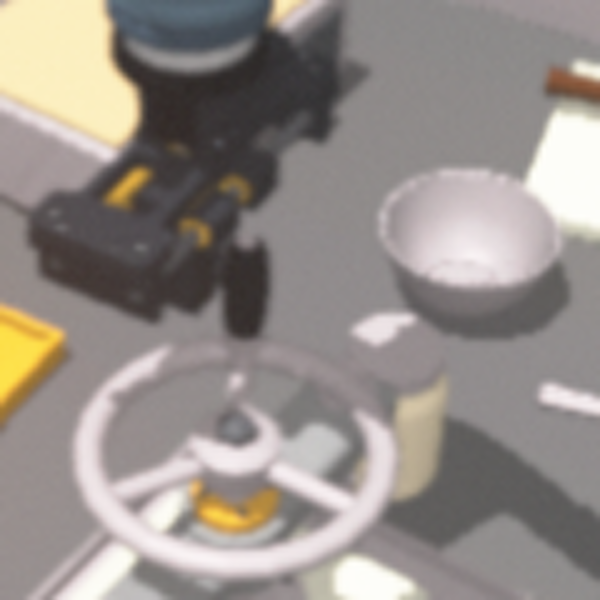

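The handle has moved to (245,290) with the fingers just behind it, about 22° back. I'll keep going round.

{"op": "arm_command", "data": {
  "plan": [
    [0.19,-0.2,0,0],
    [0.21,-0.17,0,0],
    [0.23,-0.14,0,0],
    [0.25,-0.11,0,0],
    [0.26,-0.07,0,0],
    [0.27,-0.03,0,0],
    [0.27,0.01,0,0],
    [0.27,0.04,0,0],
    [0.26,0.08,0,0],
    [0.25,0.12,0,0],
    [0.23,0.15,0,0],
    [0.2,0.18,0,0]
  ]
}}

```text
t: 9.5
tcp_pos: [0.4882, -0.0999, 0.2188]
tool_rot: [-0.0, 0.0, 1.0, -0.001]
force: [2.8, -3.6, -2.3]
grip_width: 0.0002
gripper_force: 2.0
```

```bash
python3 -c "
from h import *
p=tips();rows(8,12)
"
```

```text
0.01 16 [-0.027  0.026  0.018] [-0.006  0.039  0.025]
0.025 43 [-0.028 -0.01   0.025] [-0.005  0.041  0.04 ]
0.04 51 [-0.028 -0.015  0.04 ] [-0.004  0.041  0.055]
0.055 60 [-0.027 -0.012  0.056] [-0.007  0.038  0.07 ]
0.07 11 [-0.017 -0.001  0.07 ] [-0.008  0.03   0.073]
0.085 1 [-0.026  0.084  0.099] [-0.026  0.084  0.099]
0.1 201 [-0.034 -0.086  0.1  ] [0.035 0.088 0.115]
0.115 387 [-0.034 -0.091  0.115] [0.035 0.093 0.13 ]
handle 0.72 [361.6, 150.0, 374.3, 174.5] [ 0.469 -0.066  0.263] 161
t 9.6 pos [ 0.4877 -0.0987  0.2189] ang -136.6 r 0.0775 F [-0.5 -0.1 -0.3]
[np.float64(0.18), np.float64(0.2)], [np.float64(0.14), np.float64(0.23)], [np.float64(0.11), np.float64(0.25)], [np.float64(0.07), np.float64(0.26)], [np.float64(0.03), np.float64(0.27)], [np.float64(-0.0), np.float64(0.27)], [np.float64(-0.04), np.float64(0.27)], [np.float64(-0.08), np.float64(0.26)], [np.float64(-0.11), np.float64(0.25)], [np.float64(-0.15), np.float64(0.23)], [np.float64(-0.18), np.float64(0.21)], [np.float64(-0.2), np.float64(0.18)], end -232.62924169567344
```

{"op": "arm_command", "data": {
  "plan": [
    [0.18,0.2,0,0],
    [0.14,0.23,0,0],
    [0.11,0.25,0,0],
    [0.07,0.26,0,0],
    [0.03,0.27,0,0],
    [0,0.27,0,0],
    [-0.04,0.27,0,0],
    [-0.08,0.26,0,0],
    [-0.11,0.25,0,0],
    [-0.15,0.23,0,0],
    [-0.18,0.21,0,0],
    [-0.2,0.18,0,0]
  ]
}}

```text
t: 11.1
tcp_pos: [0.4983, 0.0166, 0.2183]
tool_rot: [-0.001, -0.0, 1.0, 0.0]
force: [-3.5, -0.2, -1.4]
grip_width: 0.0004
gripper_force: 2.0
```

```bash
python3 -c "
from h import *
p=tips();rows(8,12)
"
```

```text
0.025 5 [-0.01  -0.011  0.038] [-0.007  0.01   0.039]
0.04 34 [-0.01  -0.01   0.041] [0.002 0.016 0.055]
0.055 24 [-0.009 -0.007  0.055] [-0.002  0.018  0.068]
0.07 6 [-0.009  0.006  0.071] [-0.008  0.017  0.075]
0.085 2 [-0.009  0.028  0.097] [-0.005  0.029  0.098]
0.1 237 [-0.033 -0.086  0.1  ] [0.035 0.087 0.115]
0.115 421 [-0.034 -0.092  0.115] [0.036 0.094 0.13 ]
t 11.2 pos [0.4994 0.0166 0.2188] ang 125.7 r 0.0764 F [-0.5  0.2 -1.7]
[np.float64(-0.21), np.float64(0.18)], [np.float64(-0.25), np.float64(0.11)], [np.float64(-0.26), np.float64(0.07)], [np.float64(-0.27), np.float64(0.04)], [np.float64(-0.27), np.float64(-0.0)], [np.float64(-0.27), np.float64(-0.04)], [np.float64(-0.26), np.float64(-0.08)], [np.float64(-0.25), np.float64(-0.11)], [np.float64(-0.23), np.float64(-0.15)], [np.float64(-0.21), np.float64(-0.18)], [np.float64(-0.18), np.float64(-0.2)], [np.float64(-0.15), np.float64(-0.23)], end 29.674402658309646
```

{"op": "arm_command", "data": {
  "plan": [
    [-0.21,0.18,0,0],
    [-0.25,0.11,0,0],
    [-0.26,0.07,0,0],
    [-0.27,0.04,0,0],
    [-0.27,0,0,0],
    [-0.27,-0.04,0,0],
    [-0.26,-0.08,0,0],
    [-0.25,-0.11,0,0],
    [-0.23,-0.15,0,0],
    [-0.21,-0.18,0,0],
    [-0.18,-0.2,0,0],
    [-0.15,-0.23,0,0]
  ]
}}

```text
t: 12.7
tcp_pos: [0.6116, -0.0081, 0.2188]
tool_rot: [0.0, -0.0, 1.0, 0.0]
force: [-0.5, 3.6, -1.9]
grip_width: 0.0003
gripper_force: 2.0
```

```bash
python3 -c "
from h import *
p=tips();rows(8,5)
p=bot.get_image('top')
for r in bot.trace('handle',p)[:1]:
        H=maskpts(p,r['mask']);H=H[(H[:,2]>.23)&(H[:,2]<.31)];print('handle',r['score'],r['extent'],H.mean(0).round(3),len(H))
"
```

```text
0.01 2 [-0.    -0.028  0.018] [ 0.001 -0.027  0.024]
0.025 10 [-0.009 -0.029  0.026] [0.001 0.009 0.04 ]
0.04 51 [-0.011 -0.027  0.04 ] [0.011 0.016 0.055]
0.055 48 [-0.01  -0.016  0.055] [0.009 0.018 0.069]
0.07 20 [-0.01   0.005  0.07 ] [-0.001  0.018  0.084]
0.085 2 [-0.005  0.028  0.097] [-0.002  0.029  0.098]
0.1 222 [-0.034 -0.083  0.101] [0.034 0.088 0.115]
0.115 415 [-0.034 -0.09   0.115] [0.035 0.094 0.13 ]
t 12.8 pos [ 0.6122 -0.0098  0.2194] ang 27.6 r 0.077 F [-0.7  1.5 -0.4]
[np.float64(-0.13), np.float64(-0.24)], [np.float64(-0.07), np.float64(-0.26)], [np.float64(-0.04), np.float64(-0.27)], [np.float64(0.0), np.float64(-0.27)], [np.float64(0.04), np.float64(-0.27)], end -12.351671696165667
```

{"op": "arm_command", "data": {
  "plan": [
    [-0.13,-0.24,0,0],
    [-0.07,-0.26,0,0],
    [-0.04,-0.27,0,0],
    [0,0,0,0]
  ]
}}

```text
t: 13.4
tcp_pos: [0.6205, -0.0407, 0.2188]
tool_rot: [0.0, 0.001, 1.0, -0.001]
force: [0.5, -0.6, 0.2]
grip_width: 0.0001
gripper_force: 0.0
```

```bash
python3 -c "
from h import *
p=tips();rows(4,4)
"
```

```text
0.01 14 [-0.009 -0.028  0.017] [ 0.001 -0.013  0.025]
0.025 24 [-0.011 -0.036  0.026] [-0.004  0.011  0.04 ]
0.04 65 [-0.011 -0.031  0.041] [0.01  0.016 0.055]
0.055 62 [-0.011 -0.035  0.055] [0.011 0.018 0.069]
0.07 20 [-0.01   0.005  0.07 ] [-0.001  0.019  0.084]
0.085 2 [-0.01   0.017  0.088] [-0.004  0.029  0.097]
0.1 216 [-0.034 -0.085  0.1  ] [0.035 0.089 0.115]
0.115 405 [-0.034 -0.088  0.115] [0.035 0.094 0.13 ]
t 13.5 pos [ 0.6202 -0.0398  0.2186] ang 4.3 r 0.0764 F [-0.7  0.4  0.6]
[np.float64(-0.04), np.float64(-0.13)], [np.float64(0.0), np.float64(-0.14)], [np.float64(0.01), np.float64(-0.14)], [np.float64(0.02), np.float64(-0.13)], end -11.7303276221664
```

{"op": "arm_command", "data": {
  "plan": [
    [-0.02,-0.13,0,0],
    [0,-0.13,0,0],
    [0.01,-0.13,0,0],
    [0,0,0,0],
    [0,0.5,0,0],
    [0,0.7,0,0],
    [0,0.7,0,0],
    [0,0,0,0]
  ]
}}

```text
t: 14.5
tcp_pos: [0.6207, 0.0241, 0.2192]
tool_rot: [0.0, -0.002, 1.0, -0.0]
force: [0.7, -0.3, 0.3]
grip_width: -0.0
gripper_force: 0.0
```

```bash
python3 -c "
from h import *
p=tips()
for n in ('side','top'):
    p=bot.get_image(n)
    for r in bot.trace('handle',p)[:1]:
        H=maskpts(p,r['mask']);H=H[(H[:,2]>.23)&(H[:,2]<.31)];print(n,r['score'],r['extent'],H.mean(0).round(4),H[H[:,2]>.28].mean(0).round(4))
print(bot.sense()['tcp_pos'])
cv2.imwrite('pics/z7.png',cv2.resize(p['frame'][130:280,180:420],None,fx=3,fy=3))
"
```

```text
0.01 17 [-0.015 -0.1    0.018] [ 0.008 -0.093  0.024]
0.025 33 [-0.014 -0.1    0.026] [0.006 0.012 0.04 ]
0.04 84 [-0.015 -0.099  0.04 ] [0.01  0.017 0.055]
0.055 78 [-0.013 -0.1    0.055] [0.008 0.018 0.07 ]
0.07 18 [-0.01   0.009  0.07 ] [0.008 0.019 0.083]
0.085 6 [-0.01   0.017  0.087] [0.001 0.084 0.099]
0.1 237 [-0.034 -0.082  0.101] [0.035 0.087 0.115]
0.115 414 [-0.036 -0.09   0.115] [0.034 0.093 0.13 ]
handle 0.46 [315.8, 132.4, 325.2, 153.0] [ 0.614 -0.075  0.263] 177
side 0.51 [257.5, 230.1, 286.7, 272.5] [nan nan nan] [nan nan nan]
top 0.54 [386.7, 201.3, 416.9, 218.9] [nan nan nan] [nan nan nan]
[0.62080643 0.02082249 0.21885654]<string>:7: RuntimeWarning: Mean of empty slice.
  ret = um.true_divide(
```

The handle is about 11 mm short of where it started. I'll give one more short push and then retreat and lift clear.

{"op": "arm_command", "data": {
  "plan": [
    [0,-0.7,0,0],
    [0,-0.6,0,0],
    [0.02,-0.4,0,0],
    [0.05,-0.2,0,0],
    [0.05,-0.2,0,0],
    [0,0,0,0],
    [0,0.6,0,0],
    [0,0.8,0,0],
    [0,0,-0.9,0],
    [0,0,-0.9,0],
    [0,0,-0.9,0],
    [0,0,0,0]
  ]
}}

```text
t: 16.3
tcp_pos: [0.6176, -0.0065, 0.3308]
tool_rot: [0.003, -0.0, 1.0, -0.001]
force: [0.4, -0.5, -0.2]
grip_width: 0.0001
gripper_force: 0.0
```

{"op": "arm_command", "data": {
  "plan": [
    [0.7,0.9,0,0],
    [0.7,0.9,0,0],
    [0.7,0.9,0,0],
    [0.7,0.9,0,0],
    [0.7,0.9,0,0],
    [0.7,0.9,0,0],
    [0.7,0.9,0,0],
    [0,0,0,0]
  ]
}}

```text
t: 17.3
tcp_pos: [0.4179, 0.2474, 0.3258]
tool_rot: [-0.001, -0.002, 1.0, -0.0]
force: [0.5, -0.1, 0.2]
grip_width: 0.0002
gripper_force: 0.0
```

```bash
python3 -c "
from h import *
print(bot.sense()['tcp_pos'],bot.sense()['force'])
for n in ('side','top'):
    p=bot.get_image(n)
    for th in ('handle','jar','sugar_flower'):
      for r in bot.trace(th,p)[:1]:
        H=maskpts(p,r['mask']);
        if th=='handle': H=H[(H[:,2]>.23)&(H[:,2]<.31)]
        print(n,th,r['score'],np.round(r['extent'],0),H.mean(0).round(4),np.median(H,0).round(4))
"
```

```text
[0.41786488 0.24738052 0.32577893] [ 0.52510241 -0.13668499  0.19302577]
side jar 0.36 [368. 174. 378. 180.] [ 0.526  -0.248   0.0205] [ 0.5254 -0.2462  0.0196]
side sugar_flower 0.65 [257. 232. 285. 274.] [0.609  0.1897 0.0406] [0.6087 0.1899 0.0191]
top handle 0.62 [317. 175. 369. 234.] [ 0.594  -0.0794  0.2651] [ 0.6033 -0.0846  0.2751]
top jar 0.65 [388. 199. 414. 220.] [ 0.5475 -0.2564  0.0914] [ 0.5472 -0.2552  0.1074]
top sugar_flower 0.74 [264. 178. 283. 206.] [0.6147 0.1697 0.0625] [0.6153 0.1702 0.0587]
```

```bash
python3 -c "
from h import *
p=bot.get_image('top')
v,u=np.mgrid[165:240,305:385];u=u.ravel();v=v.ravel();ok=p['depth'][v,u]>0
X=world(p,np.c_[u,v]);H=X[(X[:,2]>.25)&(X[:,2]<.31)];print(H.mean(0),np.median(H,0),X[X[:,2]>.285][:,:3].mean(0),len(H))
cv2.imwrite('pics/z8.png',cv2.resize(np.hstack([cv2.imread('pics/top0.png')[165:240,300:390],p['frame'][165:240,300:390]]),None,fx=4,fy=4))
"
```

```text
[ 0.60781605 -0.08736353  0.27655365] [ 0.60688013 -0.08710557  0.28014769] [ 0.60848567 -0.08882787  0.28668778] 75
```

View pics/z8.png

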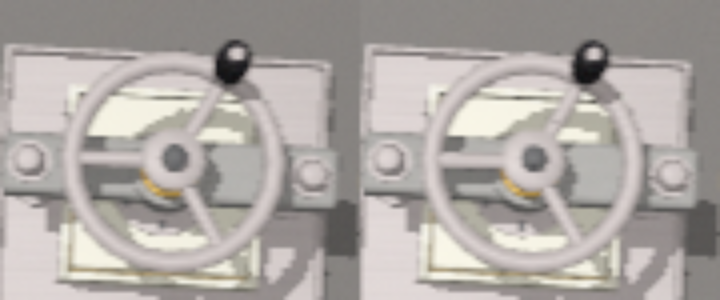

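The before picture (left) has the handle at (233,60). In the after picture (right) it is at (590-360=230,60), so within 2–3 mm of its start. The arm is clear, so I'm handing in.

```bash
python3 -c "
from plant import bot
print(bot.sign_off())"
```

```text
the job is handed in; nothing more can be done
None
```

I pushed the wheel one full turn clockwise from outside with the fingers shut, leaving the handle within about 3 mm of its start and the arm clear. The job is handed in, but the hand-in gave no verdict. Of the bystanders, I re-measured only the jar and flower at the end, and neither had visibly moved.

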